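# Step the dish turntable back one notch

### The job

The dish turntable has been indexed one notch too far. With a fingertip, push the orange-knobbed lever over so that the pawl lifts out of the teeth and stays up, then push the turntable backward (clockwise seen from above) by its pegs, one notch, so that the red peg stands at the red-tipped pointer, and finally push the lever back over so that the pawl drops fully down into that notch. Only push things: leave the dish lying in its place on the turntable, and do not disturb the dropper bottle, the beaker or the marker beside it.

Things in the scene. Friction and masses are not known exactly. Their poses are not given: they have to be found in the camera images.
- indexer: Indexing turntable unit, fixed to the bench: grey base plate 225 (x) by 268 (y) by 12 mm thick, reaching from y -121 to +147 mm in its own frame. Origin on the turntable's axis at bench height, z up. The pawl and its lever are on the +y side, the pointer on the -y side.
- disc_centre (a point): Centre of the top face of the turntable, 30 mm above the bench: an aluminium disc of 200 mm diameter. On its rim stand 8 dark saw teeth, 45 degrees apart, 11 mm high, 50 mm long, 12 mm wide, at radius 92 mm; their steep faces stop it from turning clockwise while the pawl is down. Six rubber studs 7 mm high at radius 65 mm keep the dish centred.
- turntable (a joint): Angle of the turntable about the upright axis, rad, positive counter-clockwise seen from above (forward). At 0 a steep tooth face touches the lowered pawl; it starts 0.03 to 0.16 above that, in the free play of about 0.2 in each notch. One notch is 0.785, so one notch back is -0.785 to -0.6. Light friction, 0.1 Nm (1.5 N at the pegs); it stays where it is left.
- pawl (a joint): Angle of the pawl and its lever about their shaft, rad: 0 = pawl fully down, lever leaning 35 degrees to the unit's -x side; 1.22 = pawl fully up, lever leaning 35 degrees to +x. It tips over the middle (0.78) by its own weight and rests at either end. The shaft lies along the unit's y axis at x +50 mm, z 50 mm. About 1 N on the knob moves it.
- pawl_knob (a point): Centre of the orange ball knob, 18 mm diameter, on the lever 45 mm from the shaft, in the plane y = +128 mm of the unit's frame; x +24 mm, z 87 mm with the pawl down; x +76 mm, z 87 mm with it up; z 95 mm midway. Below it is a 7 mm steel rod; both are smooth. The shaft's bearing block (y 104 to 116 mm, top at 57 mm) stands between lever and turntable.
- red_peg (a point): Top of the red push peg, 9 mm diameter, upright on the turntable at radius 78 mm, from 30 to 64 mm above the bench. Seen from above it stands 45 degrees clockwise of the unit's +x axis when the turntable is at 0.
- peg_near (a point): Top of the steel push peg opposite peg_far (same size and radius), on the unit's -x, -y quarter at the start: 225 degrees counter-clockwise from +x when the turntable is at 0. Pushed along its circle toward the unit's +y side it takes the turntable backward.
- peg_left (a point): Top of the steel push peg at 135 degrees, same size and radius; near the pawl after a notch backward.
- peg_far (a point): Top of the steel push peg at 45 degrees, same size and radius; near the pawl's shaft.
- pointer (a point): Tip of the fixed white pointer post with red tip (10 mm square, top 40 mm above the bench), beside the disc at radius 109 mm on the unit's -y side. The red peg is radially inside it after one notch back.
- dish: Blue plastic Petri dish, about 117 mm diameter, 12 mm high, loose, lying centred on the turntable; origin at the centre of its underside (30 mm above the bench).
- dropper_bottle: Brown dropper bottle with black cap, 35 mm diameter, 92 mm tall, loose on the bench beside the unit's -y edge; origin at the centre of its underside.
- small_beaker: Small glass beaker, 53 mm diameter, 66 mm tall, loose on the bench behind the unit's +x edge; origin at the centre of its underside.
- marker_pen: Blue marker with white cap lying on the bench beside the unit's +y edge, 118 mm long along its own y, 16 mm thick; origin at the centre of its underside.
- pawl_nose (a point): Tip of the brass pawl arm, 52 mm long, 10 mm wide, in the plane y = +92 mm of the unit's frame. Pawl down: x 0, z 31 mm, between two teeth. Pawl up: x about +20 mm, z about 90 mm. If it is lowered onto the ramp of a tooth it does not come fully down until the disc is pushed on backward against the next steep face.
Mind the look-alikes: they are no part of the job. What is meant by the dropper_bottle is not yellow, and is the smaller of those in its own colour. There is more than one size of the small_beaker; the one meant has the size given above.

How it is judged:
By the outcome, as a careful person would: the job done as asked, in the order asked, and still so for the second after the job is handed in, with the robot touching nothing.
It also fails if it takes over 56 s, if anything falls off the work surface, if the arm or the gripper's body presses on something with over 40 N, if the wrist force passes 120 N, or if a joint passes its speed limit or range.

### The arm

A 6-joint arm with a two-finger parallel gripper is mounted at the origin on a cart in front of the work surface, level with it; the furniture and walls round the work are solid. World frame = base frame: x ahead of the robot, y to its left, z up, the work surface at z = 0. Lengths are in mm, angles in rad, forces in N, time in s.
With the tool pointing down it reaches from about 400 to 925 mm from the base axis. Payload 12.5 kg.
Tool frame: the origin (TCP) lies on the front face of the gripper's body, between the roots of the fingers; the fingertips stand 78 mm ahead of it and the grasp point (between the pads) lies 59 mm ahead of it (env.nose_length is the distance from the TCP to the fingertips, in mm); z points along the fingers, y is the line along which they close (so a half turn about z gives the same grasp; the last joint's range is limited). The gripper opens to 95 mm and grips with 3 to 60 N. Pads are 20 mm wide; open, the fingers measure 119 mm over their backs; the gripper's body (75 mm by 180 mm) begins 59 mm behind the grasp point.
Start: joints at [-1.223, 0.491, 1.559, -0, 1.092, -0.106], TCP at [274.012, -561.743, 292.261] pointing down, gripper open.
Joint ranges: [-3.1, 3.1], [-0.84, 2.19], [0.05, 2.79], [-1.13, 4.28], [0.06, 2.93], [-2.69, 2.69]. Speed limits (rad/s): [2.22, 2.22, 2.79, 3.14, 3.14, 3.14].

### API

Orientations are given as [roll, pitch, yaw] about the fixed x, y, z axes, in that order (R = Rz(yaw) Ry(pitch) Rx(roll)).
In Python, from cell import env gives the robot as it stands.
- The arm moves only by the tool jog_arm, never from a script. Its argument "motion" is a list of rows, each a list of 7 numbers: the turn, a rotation vector about the tool's x, y, z in degrees, then the shift along the tool's x, y, z in mm, then the finger opening in mm, from 0 to 95.1. In form: [[wx, wy, wz, x, y, z, hand], ...]. A call has 1 to 10 rows; each row shifts and turns the commanded pose from where the row before left it, along the tool's axes as they then stand; what a row does not reach is not made up. A row lasts 1/8 s, in which the tool goes at most 62.5 mm and 10.7 degrees, less where a joint would pass 70% of its speed; a pose out of reach is approached as far as the arm can. A call is refused whole if a number of a shift passes 62.5 or a number of a turn 10.7, either way. A call with a gripper value outside its range is refused whole. The fingers move at their own pace and stop on an object; the grip force is fixed at half the most. Time passes only in rows, so rows that do not move let the fingers close. It gives the time, the measured TCP pose, the force, the opening and the grip force at its end, in the units of the state.
- env.state(): the state, without advancing time (a new reading comes with each control period).
- env.read_camera(name): name is "scene" or "side" or "wrist"; returns a dict with "color" (480x640x3 uint8, red, green, blue), "z_map" (480x640 float32, mm along the optical axis (not along the pixel's ray), 0 where there is no reading), "camera_matrix" (3x3 intrinsics, pixels), "k1" (the pictures are not rectified: a ray, as slopes to the right and down, at radius r is drawn at 1 + k1 r^2 times it, then the intrinsics apply), "world_to_cam" (4x4, takes a point from world to camera coordinates). Camera axes: x right, y up, looking along -z (the intrinsics and any distortion apply to the point x, -y, -z); pixel columns grow to the right and rows downward; lengths in mm; the calibration is good to about 2 mm. A picture is of the moment at which its call begins.
- env.job_done(): hands the job in; it is judged then, once.
Trained networks look in the newest picture that a camera, given by its name, has taken for a name from the list of things; names that differ only in an ending like _2 or _b are one class to them, and where a whole thing is asked for, a point or a joint stands for the part that bears it (a point fixed in the world has none). Each returns a list of dicts, best first, with "score" (0 to 1); they miss things now and then, are a little off and sometimes report something else, mostly with a low value. They report only what shows in the picture. A call takes as long as a camera call. They do not tell look-alikes from the thing itself.
- env.recognise(camera, thing): "location" ([column, row] in pixels, amid what is visible of it).
The state is a dict: "t": time; "joints": joint angles; "qvel": joint speeds; "tau": joint torques, N m; "eef_pos": TCP position; "tcp_rot": TCP orientation; "ft_force": force on the tool from outside, world axes, zero at the start; "moment": the same for the moment, N m; "opening": opening from 0.0 (shut) to 1.0 (fully open); "grip_force": force on a finger pad.
Only numpy, scipy, OpenCV 4.12 (cv2) and the standard library are available. Lean on these libraries where they do the work, as an engineer would, in place of code of your own. Each camera call takes 0.05 s, during which the arm holds its last target. There are 200 camera calls.

## Working session

There is one attempt and no reset: what is moved stays moved. The work goes in short steps, Python scripts to look and compute and a tool call to move; the robot and the scene stay as the last step left them, time stands still between calls to the robot, and variables do not carry over. Pictures are saved under pics/ and viewed, at most 10 in all, crops included, and the job is handed in when it is done.

Besides the shell and the picture viewer there is one more tool, called after "Request:" as name(argument=value, ...), one argument or row to a line, values as JSON. jog_arm: Moves the arm, as the interface text tells. Its arguments: {"type":"object","properties":{"motion":{"type":"array"}},"required":["motion"]}

```bash
mkdir -p pics; ls
cat > h.py <<'E'
import numpy as np,cv2
from cell import env
def cam(n):
    return env.read_camera(n)
def save(c,f,crop=None,s=1):
    im=c["color"][:,:,::-1]
    if crop: a,b,w,h=crop; im=im[b:b+h,a:a+w]
    if s!=1: im=cv2.resize(im,None,fx=s,fy=s,interpolation=cv2.INTER_CUBIC)
    cv2.imwrite("pics/"+f,im)
def ray(c,uv):
    K=c["camera_matrix"];k=c["k1"]
    d=np.array([(uv[0]-K[0,2])/K[0,0],(uv[1]-K[1,2])/K[1,1]]);p=d.copy()
    for _ in range(30): p=d/(1+k*(p@p))
    return np.array([p[0],-p[1],-1.])
def world(c,uv,z=None,depth=None):
    M=np.linalg.inv(c["world_to_cam"]);r=M[:3,:3]@ray(c,uv);o=M[:3,3]
    if z is not None: return o+r*(z-o[2])/r[2]
    if depth is None:
        u,v=int(round(uv[0])),int(round(uv[1]));q=c["z_map"][v-1:v+2,u-1:u+2];q=q[q>0];depth=np.median(q) if q.size else np.nan
    return o+r*depth
def proj(c,P):
    q=c["world_to_cam"]@np.append(P,1);x=np.array([q[0]/-q[2],-q[1]/-q[2]]);x=x*(1+c["k1"]*(x@x));K=c["camera_matrix"]
    return np.array([K[0,0]*x[0]+K[0,2],K[1,1]*x[1]+K[1,2]])
def tri(c1,u1,c2,u2):
    A=[];b=[]
    for c,u in((c1,u1),(c2,u2)):
        M=np.linalg.inv(c["world_to_cam"]);r=M[:3,:3]@ray(c,u);r/=np.linalg.norm(r);P=np.eye(3)-np.outer(r,r);A.append(P);b.append(P@M[:3,3])
    return np.linalg.lstsq(np.vstack(A),np.hstack(b),rcond=None)[0]
E
cat > a.py <<'E'
from h import *
np.set_printoptions(precision=1,suppress=True)
for n in("scene","side"):
    c=cam(n);save(c,n+"0.png")
    print(n,np.linalg.inv(c["world_to_cam"])[:3,3],c["k1"])
    for t in["disc_centre","pawl_knob","red_peg","peg_near","peg_left","peg_far","pointer","dish","dropper_bottle","small_beaker","marker_pen","pawl_nose"]:
        for r in env.recognise(n,t)[:3]:
            print(t,round(r["score"],2),np.array(r["location"]),world(c,r["location"]))
print(env.state())
E
python3 a.py
```

```text
pics
scene [ 87.4 776.2 803.4] -0.019374231213407568
disc_centre 0.83 [369.4 280.9] [509.9 -56.4  30.8]
pawl_knob 0.58 [339.7 273.9] [566.6 -27.   46.7]
red_peg 0.62 [385.9 270.2] [479.5 -71.   62.8]
red_peg 0.54 [343.6 323.8] [501.   67.3  10.4]
peg_near 0.66 [386.8 272.9] [476.4 -69.6  57.8]
peg_left 0.66 [386.8 271.4] [476.1 -68.6  62.6]
peg_left 0.36 [339.2 273.2] [568.1 -27.3  47.7]
peg_far 0.6 [388.  270.2] [474.9 -71.6  64.3]
peg_far 0.51 [368.5 281.7] [509.8 -52.3  31.5]
dish 0.73 [373.  261.6] [ 531.9 -113.6   36.6]
dish 0.53 [333.1 223.2] [ 679.9 -185.    47.7]
dropper_bottle 0.93 [413.7 228.3] [ 507.6 -274.2   41. ]
dropper_bottle 0.81 [396.8 213.6] [ 570.8 -311.4   41.5]
dropper_bottle 0.59 [288.8 233.7] [738.2 -82.   57.3]
small_beaker 0.93 [285.2 197.9] [ 821.  -185.5   75.4]
small_beaker 0.66 [279.2 263.3] [707.1   1.1  37.5]
small_beaker 0.63 [331.7 223.5] [ 684.2 -185.5   45.1]
marker_pen 0.84 [343.4 323.1] [502.3  65.9  10.4]
pawl_nose 0.49 [333.9 272.3] [574.2 -15.5  55.8]
side [ 396.2 -878.1  702.2] -0.13846077798048234
disc_centre 0.69 [233.3 237.7] [499.9  58.3 
[... 514 characters left out ...]
   62.6]
dropper_bottle 0.58 [317.6 342.3] [ 583.2 -333.7   49.4]
small_beaker 0.95 [419.  275.8] [ 823.  -242.1   68.6]
small_beaker 0.73 [351.8 289.2] [ 687.6 -224.6   52.3]
marker_pen 0.75 [270.  243.7] [568.5 -32.8  48.5]
marker_pen 0.71 [237.4 239.9] [508.5  53.8   8.8]
pawl_nose 0.83 [265.9 242.8] [569.6  19.5  12.6]
{'t': 1.3, 'joints': array([-1.2,  0.5,  1.6, -0. ,  1.1, -0.1]), 'qvel': array([ 0.,  0., -0.,  0.,  0.,  0.]), 'tau': array([ -0. , -61.2, -25.8,   0.1,   0. ,   0. ]), 'eef_pos': array([ 274. , -561.7,  292.2]), 'tcp_rot': array([3.1, 0. , 0.5]), 'ft_force': array([-0.2, -0.3,  0.3]), 'moment': array([ 0.1, -0. , -0. ]), 'grip_force': 0.0, 'opening': 1.0022685652088388}
```

```bash
python3 -c "
import cv2
a=cv2.imread('pics/scene0.png')[170:360,240:450];b=cv2.imread('pics/side0.png')[200:370,190:450]
cv2.imwrite('pics/sc1.png',cv2.resize(a,None,fx=3.1,fy=3.1,interpolation=2));cv2.imwrite('pics/sd1.png',cv2.resize(b,None,fx=3,fy=3,interpolation=2))"
```

```text
(no output)
```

View pics/sc1.png

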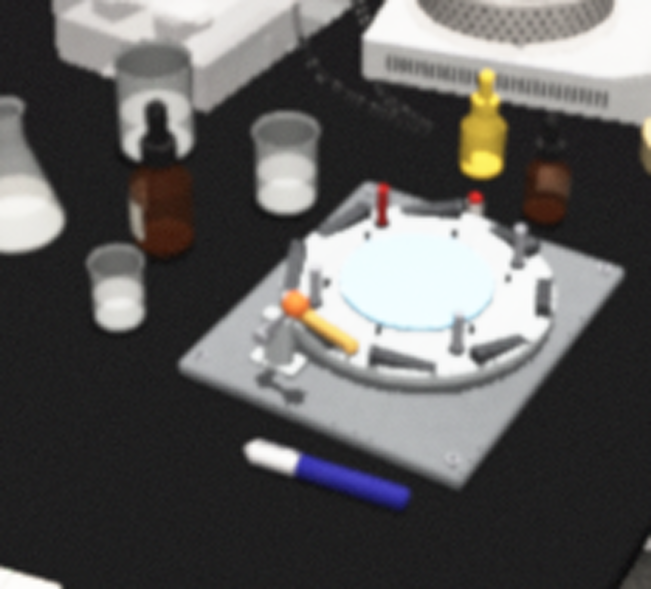

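View pics/sd1.png

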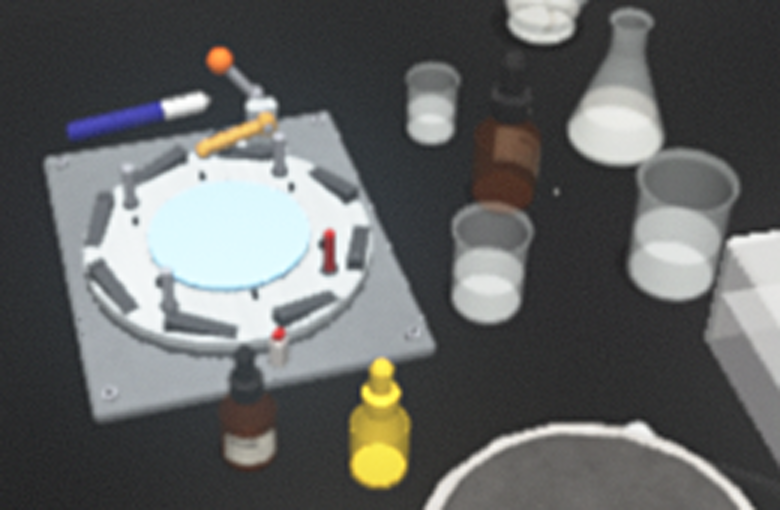

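The scene crop shows the unit with four pegs. The red peg is at crop (383,188), the pointer at (475,197), and the orange knob at (295,303), so the lever is on its down side. Candidate brown bottles are the small one at (545,170), which is the one meant, and the large one at (165,205); the bottle at (480,140) is yellow. Candidate beakers are at (118,290), (285,165) and (155,100). The side crop agrees: knob (219,60), red peg (329,234), pointer (278,333), small brown bottle (248,420).

Next I'll fit the unit's pose to all of these features together.

```bash
cat > fit.py <<'E'
from h import *
from scipy.optimize import least_squares
np.set_printoptions(precision=1,suppress=True)
cs=cam("scene");cd=cam("side")
a=lambda x,y:np.array([240+(x+.5)/3.1-.5,170+(y+.5)/3.1-.5]); b=lambda x,y:np.array([190+(x+.5)/3-.5,200+(y+.5)/3-.5])
S=dict(pmm=(370,182),nmm=(624,270),npp=(460,487),ppp=(180,365),red=(383,188),near=(520,230),left=(458,319),far=(315,272),knob=(295,303),ptr=(475,197))
D=dict(ppp=(328,113),npp=(45,158),nmm=(97,419),pmm=(434,350),red=(329,234),far=(279,139),left=(129,169),near=(166,274),knob=(219,60),ptr=(278,333))
def model(p):
    th=p[3];m=dict(pmm=(112.5,-121,12),nmm=(-112.5,-121,12),npp=(-112.5,147,12),ppp=(112.5,147,12),knob=(24,128,87),ptr=(0,-109,38))
    for n,d in dict(red=-45,near=225,left=135,far=45).items():
        t=np.radians(d)+th;m[n]=(78*np.cos(t),78*np.sin(t),62)
    c,s=np.cos(p[2]),np.sin(p[2])
    return {k:np.array([p[0]+c*v[0]-s*v[1],p[1]+s*v[0]+c*v[1],v[2]]) for k,v in m.items()}
def res(p):
    m=model(p);return np.concatenate([np.r_[proj(cs,m[k])-a(*S[k]),proj(cd,m[k])-b(*D[k])] for k in m])
best=min((least_squares(res,[540,-100,y,0.1],loss="soft_l1") for y in np.arange(-3,3,.6)),key=lambda r:r.cost)
print("pose",best.x[:2],"yaw,th %.3f %.3f"%tuple(best.x[2:]),"cost",best.cost)
m=model(best.x);r=res(best.x).reshape(-1,4)
for (k,v),e in zip(m.items(),r): print(k,v,"tri",tri(cs,a(*S[k]),cd,b(*D[k])),"res",e)
print("focal",cs["camera_matrix"][0,0],cd["camera_matrix"][0,0])
for n,p,q in(("bottle",(550,218),(248,462)),("beaker",(285,210),(487,318)),("smallbeaker",(120,327),(430,140)),("yellow",(480,172),(378,480))):
    print(n,world(cs,a(*p),z=0),world(cd,b(*q),z=0))
print("bottletop",tri(cs,a(553,118),cd,b(245,353)))
print("beaker rims w", [np.linalg.norm(world(cs,a(*p),z=66)-world(cs,a(*q),z=66)) for p,q in(((252,128),(320,128)),((88,260),(145,260)))])
E
python3 fit.py
```

```text
pose [ 536.1 -124. ] yaw,th 6.279 0.060 cost 22.943202317767106
pmm [ 648.1 -245.5   12. ] tri [ 643.9 -247.3   10. ] res [-2.5 -1.2  0.9 -1.2]
nmm [ 423.1 -244.5   12. ] tri [ 423.8 -244.4    8.5] res [-0.3 -1.5 -1.6 -0.7]
npp [424.3  23.5  12. ] tri [425.1  26.2   8.5] res [-0.3 -2.6 -1.6  0.2]
ppp [649.3  22.5  12. ] tri [647.5  20.8   9.8] res [-2.1 -1.3 -0.4 -0.6]
knob [560.7   3.9  87. ] tri [561.    4.1  88.6] res [-0.3  0.3 -0.5  1. ]
ptr [ 535.6 -233.    38. ] tri [ 543.9 -232.5   39.6] res [ 2.5  1.1 -4.9  2.1]
red [ 594.3 -176.    62. ] tri [ 593.6 -176.3   63.3] res [-0.8  0.1 -0.3  0.7]
near [ 484.1 -182.1   62. ] tri [ 483.8 -182.7   61.3] res [-0.8 -0.4 -0.5 -0.2]
left [478. -72.  62.] tri [477.9 -69.4  59.9] res [-0.7 -2.1 -1.1  0.7]
far [588.1 -65.8  62. ] tri [587.4 -64.6  60. ] res [-0.9 -1.7 -0.4  0.1]
focal 559.5876445016438 491.57056302113665
bottle [ 501.6 -288.5    0. ] [ 509.4 -295.6    0. ]
beaker [ 687.4 -189.6    0. ] [ 694.  -218.7    0. ]
smallbeaker [713.2  -0.2   0. ] [721.1 -20.3   0. ]
yellow [ 578.1 -318.7    0. ] [ 581.4 -331.2    0. ]
bottletop [ 510.4 -292.    89.8]
beaker rims w [np.float64(53.64334997501585), np.float64(40.62826682128802)]
```

```bash
python3 -c "
from h import *
s=env.state();print(np.degrees(s['tcp_rot']),s['eef_pos'],s['t'],env.nose_length)"
```

```text
[1.79993867e+02 1.18662969e-03 2.60009709e+01] [ 274.01108412 -561.74767755  292.26207678] 1.4 77.60000000000001
```

Request:
jog_arm(
  motion=[
    [0,0,8.7,0,0,0,0],
    [0,0,8.7,0,0,0,0],
    [0,0,8.6,0,0,0,0],
    [20,0,0,0,0,0,0],
  ],
)

```text
out of range
```

Request:
jog_arm(
  motion=[
    [0,0,8.7,0,0,0,0],
    [0,0,8.7,0,0,0,0],
    [0,0,8.6,0,0,0,0],
    [0,0,0,20,-45,0,0],
    [0,0,0,20,-45,0,0],
    [0,0,0,20,-45,0,0],
    [0,0,0,20,-45,0,0],
    [0,0,0,20,-45,0,0],
    [0,0,0,20,-45,0,0],
  ],
)

```text
t: 2.52
eef_pos: [394.5, -290.3, 292.5]
tcp_rot: [3.141, -0.0, -0.0]
ft_force: [0.8, -1.0, 0.6]
opening: 0.113
grip_force: 0.0
```

Request:
jog_arm(
  motion=[
    [0,0,0,18,-42,0,0],
    [0,0,0,18,-42,0,0],
    [0,0,0,18,-42,0,0],
    [0,0,0,18,-42,0,0],
    [0,0,0,18,-42,0,0],
    [0,0,0,18,-42,0,0],
    [0,0,0,18,-42,0,0],
    [0,0,0,0,0,40,0],
    [0,0,0,0,0,40,0],
    [0,0,0,0,0,0,0],
  ],
)

```text
t: 3.78
eef_pos: [519.2, 2.4, 210.4]
tcp_rot: [-3.141, 0.005, 0.0]
ft_force: [0.4, -0.7, 0.2]
opening: 0.007
grip_force: 0.0
```

```bash
python3 -c "
from h import *
c=cam('wrist');cv2.imwrite('pics/w1.png',c['color'][:,:,::-1]);print(env.state()['eef_pos'],np.linalg.inv(c['world_to_cam'])[:3,3])
for P in((560.7,4,87),(544,-15,55),(588,-66,62),(478,-72,62)):print(P,proj(c,np.array(P,float)))
for n in('scene','side'):
  c=cam(n);print(n)
  P=env.state()['eef_pos']-[0,0,77.6];print(proj(c,P))
  cv2.imwrite('pics/%s2.png'%n,c['color'][:,:,::-1])
a=cv2.imread('pics/w1.png');b=cv2.imread('pics/scene2.png')[180:340,250:410]
cv2.imwrite('pics/v2.png',np.hstack([cv2.resize(a,None,fx=.65,fy=.65),cv2.resize(b,(312,312))]))
"
```

```text
[520.00911991   2.2412348  212.14861265] [585.32228082   2.41963364 303.65338581]
(560.7, 4, 87) [319.31138267 192.78625407]
(544, -15, 55) [347.63085487 212.0829292 ]
(588, -66, 62) [429.21888253 146.12530046]
(478, -72, 62) [426.69847712 306.07548935]
scene
[352.25628691 254.46217687]
side
[242.8519529  204.99665872]
```

View pics/v2.png

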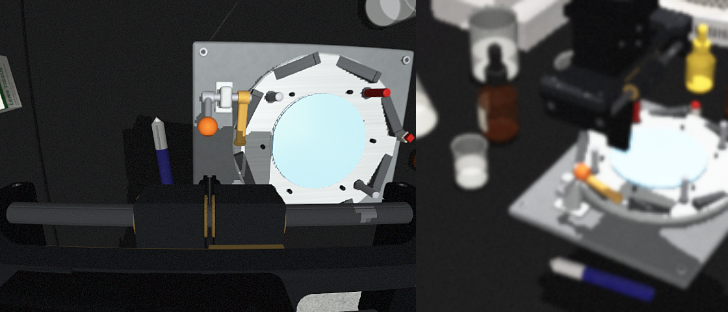

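The wrist view shows the knob at about (318,195) in full-image pixels, within 2 px of my prediction. Next I'll descend beside the lever and push it toward +x.

Request:
jog_arm(
  motion=[
    [0,0,0,0,-2,30,0],
    [0,0,0,0,0,28,0],
    [0,0,0,8,0,0,0],
    [0,0,0,8,0,0,0],
    [0,0,0,6,0,0,0],
    [0,0,0,6,0,0,0],
    [0,0,0,6,0,0,0],
    [0,0,0,6,0,0,0],
    [0,0,0,6,0,0,0],
    [0,0,0,5,0,0,0],
  ],
)

```text
t: 5.18
eef_pos: [571.5, 4.2, 154.2]
tcp_rot: [3.141, -0.0, 0.0]
ft_force: [-0.6, -0.4, -0.8]
opening: 0.008
grip_force: 0.2
```

Request:
jog_arm(
  motion=[
    [0,0,0,5,0,0,0],
    [0,0,0,5,0,0,0],
    [0,0,0,4,0,0,0],
    [0,0,0,0,0,0,0],
  ],
)

```text
t: 5.68
eef_pos: [585.2, 4.3, 154.2]
tcp_rot: [3.141, -0.0, 0.0]
ft_force: [-0.1, 0.8, -0.1]
opening: 0.008
grip_force: 0.0
```

```bash
python3 -c "
from h import *
c=cam('side');print(env.state()['eef_pos'],env.state()['ft_force'])
for P in((560.7,4,87),(612.7,4,87),(556,-32,90)):print(P,proj(c,np.array(P,float)))
b=c['color'][180:320,200:400,::-1]
cv2.imwrite('pics/v3.png',cv2.resize(b,None,fx=3,fy=3))
"
```

```text
[585.00604462   4.28366757 154.16491242] [-0.42720756 -1.25736176  0.68776105]
(560.7, 4, 87) [262.14803904 220.62315382]
(612.7, 4, 87) [285.02385523 217.02551576]
(556, -32, 90) [263.52901528 228.99189937]
```

View pics/v3.png

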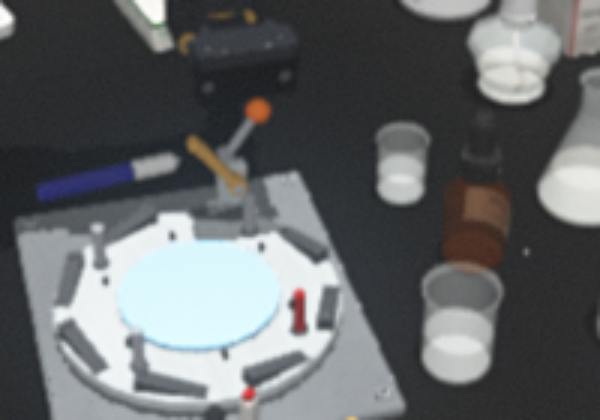

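The lever has tipped over: the knob is at crop (258,110) and the pawl arm is raised. Next is peg_near.

Request:
jog_arm(
  motion=[
    [0,0,0,-4,0,-30,0],
    [0,0,0,-4,0,-30,0],
    [0,0,0,-16,42,0,0],
    [0,0,0,-16,42,0,0],
    [0,0,0,-16,42,0,0],
    [0,0,0,-16,42,0,0],
    [0,0,0,-16,43,0,0],
    [0,0,-9,0,0,0,0],
    [0,0,-9,0,0,0,0],
    [0,0,-9,0,0,0,0],
  ],
)

```text
t: 6.98
eef_pos: [496.8, -206.9, 214.3]
tcp_rot: [3.142, 0.0, 0.476]
ft_force: [0.1, 0.9, 0.4]
opening: 0.006
grip_force: 0.0
```

Request:
jog_arm(
  motion=[
    [0,0,0,0,0,30,0],
    [0,0,0,0,0,30,0],
    [0,0,0,0,0,0,0],
  ],
)

```text
t: 7.35
eef_pos: [496.3, -206.4, 152.9]
tcp_rot: [-3.139, 0.002, 0.471]
ft_force: [0.1, 0.6, 0.6]
opening: 0.006
grip_force: 0.0
```

```bash
python3 -c "
from h import *
s=env.state();print(s['eef_pos'],np.degrees(s['tcp_rot']),s['t'])
c=cam('wrist');print(np.linalg.inv(c['world_to_cam'])[:3,3])
for P in((484,-182,62),(594,-176,62),(s['eef_pos']-[0,0,77.6])):print(P,proj(c,np.array(P,float)))
d=cam('side');print(proj(d,s['eef_pos']-[0,0,77.6]))
cv2.imwrite('pics/v4.png',np.hstack([cv2.resize(c['color'][:,:,::-1],(480,360)),cv2.resize(d['color'][220:340,200:306,::-1],(318,360))]))
"
```

```text
[ 496.30803811 -206.37947715  152.88895622] [-1.79832699e+02  1.12659288e-01  2.69946933e+01] 7.35
[ 554.95177971 -176.14380392  246.25777024]
(484, -182, 62) [271.6852594 279.085522 ]
(594, -176, 62) [360.85372908  74.95546505]
[ 496.30803811 -206.37947715   75.28895622] [323.496712   288.56094713]
[252.85913929 292.90120854]
```

View pics/v4.png

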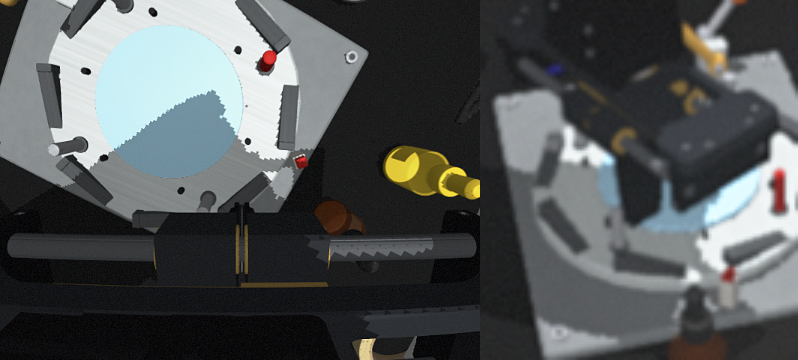

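The wrist view shows the closed fingers at (242,212) beside peg_near at (207,197), with the pointer at (300,160) clear of them. Next I'll descend and start pushing.

Request:
jog_arm(
  motion=[
    [0,0,0,0,0,26,0],
    [0,0,0,0,-6,0,0],
    [0,0,0,0,-6,0,0],
    [0,0,0,-2,-6,0,0],
    [0,0,0,-1.5,-6,0,0],
    [0,0,0,-1,-6,0,0],
    [0,0,0,-0.5,-6,0,0],
    [0,0,0,0.5,-6,0,0],
    [0,0,0,0.5,-5,0,0],
    [0,0,0,0.5,-5,0,0],
  ],
)

```text
t: 8.7
eef_pos: [470.2, -161.6, 128.2]
tcp_rot: [-3.142, 0.0, 0.471]
ft_force: [-0.0, -1.5, 0.1]
opening: 0.004
grip_force: 0.7
```

```bash
python3 -c "
from h import *
s=env.state();print(s['eef_pos'],np.degrees(s['tcp_rot']),s['t'],s['ft_force'])
d=cam('side')
for th in(0.06,-.3,-.4,-.5,-.6):
  t=th-np.pi/4;print(th,(proj(d,np.array([536+78*np.cos(t),-124+78*np.sin(t),62]))-[200,180])*3)
cv2.imwrite('pics/v5.png',cv2.resize(d['color'][180:350,200:350,::-1],None,fx=3,fy=3,interpolation=2))
"
```

```text
[ 470.17106456 -161.64143287  128.15672331] [-1.79995432e+02  6.50306408e-03  2.70052975e+01] 8.7 [-0.00706994 -1.48624498  0.08825306]
0.06 [297.17299488 294.93350677]
-0.3 [271.64812445 318.10587966]
-0.4 [262.33134999 323.45551963]
-0.5 [252.20828923 328.19825316]
-0.6 [241.38784988 332.27158403]
```

View pics/v5.png

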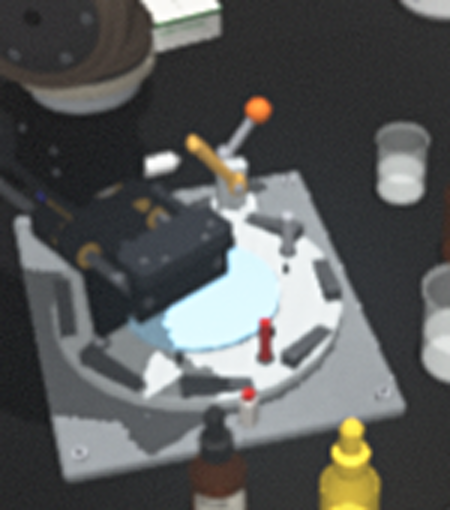

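The red peg top is at (265,322), which gives theta of about -0.37, and the pawl is still up. About 25 mm of push remains, so I'll do most of it slowly and then measure.

Request:
jog_arm(
  motion=[
    [0,0,0,0.2,-4,0,0],
    [0,0,0,0.5,-4,0,0],
    [0,0,0,0.8,-4,0,0],
    [0,0,0,1,-4,0,0],
    [0,0,0,1,-3,0,0],
    [0,0,0,0,0,0,0],
  ],
)

```text
t: 9.5
eef_pos: [464.7, -143.2, 128.2]
tcp_rot: [-3.141, 0.0, 0.471]
ft_force: [0.8, -0.7, 0.2]
opening: 0.004
grip_force: 0.0
```

```bash
cat > th.py <<'E'
from h import *
from scipy.optimize import minimize_scalar
np.set_printoptions(precision=1,suppress=True)
s=env.state();print(s['eef_pos'],s['t'],s['ft_force'])
for n in("side","scene"):
    c=cam(n);im=c["color"].astype(int)
    m=((im[...,0]>90)&(im[...,1]<60)&(im[...,2]<60)).astype(np.uint8)
    k,l,st,ce=cv2.connectedComponentsWithStats(m)
    f=lambda t,z:proj(c,np.array([536.1+78*np.cos(t-np.pi/4),-124+78*np.sin(t-np.pi/4),z]))
    for i in range(1,k):
        if st[i,4]<4:continue
        e=[min(np.linalg.norm(f(t,47)-ce[i]) for t in [x]) for x in np.arange(-1,.3,.01)]
        j=int(np.argmin(e))
        if e[j]<12: print(n,ce[i],st[i],"theta %.2f err %.1f"%(-1+.01*j,e[j]),"top",world(c,(st[i,0]+st[i,2]/2-.5,st[i,1]+1),z=63))
    save(c,n+"_th.png")
E
python3 th.py
```

```text
[ 464.7 -143.2  128.2] 9.5 [ 0.8 -0.7  0.2]
side [278.8 297.2] [278 291   3  12  17] theta -0.65 err 0.1 top [ 546.6 -204.3   63. ]
scene [386.8 235.1] [385 230   5  13  45] theta -0.68 err 1.7 top [ 543.6 -202.1   63. ]
scene [392.6 232.9] [391 232   4   3  11] theta -0.83 err 5.5 top [ 529.1 -201.3   63. ]
```

Request:
jog_arm(
  motion=[
    [0,0,0,0.8,-1.5,0,0],
    [0,0,0,0.8,-1.5,0,0],
    [0,0,0,0,0,0,0],
  ],
)

```text
t: 9.98
eef_pos: [464.9, -140.0, 128.2]
tcp_rot: [3.142, -0.0, 0.471]
ft_force: [0.3, 0.6, -1.1]
opening: 0.003
grip_force: 0.2
```

```bash
python3 th.py; python3 -c "
import cv2,numpy as np
a=cv2.imread('pics/side_th.png')[210:340,205:335];b=cv2.imread('pics/scene_th.png')[200:330,300:430]
cv2.imwrite('pics/v6.png',cv2.resize(np.hstack([a,b]),None,fx=3,fy=3,interpolation=2))"
```

```text
[ 464.9 -140.   128.2] 9.975 [ 0.3  0.6 -1.1]
side [277.5 296.9] [277 291   2  12  21] theta -0.68 err 0.6 top [ 543.9 -203.6   63. ]
scene [388.3 235.1] [386 230   8  14  56] theta -0.73 err 2.1 top [ 538.7 -205.1   63. ]
```

View pics/v6.png

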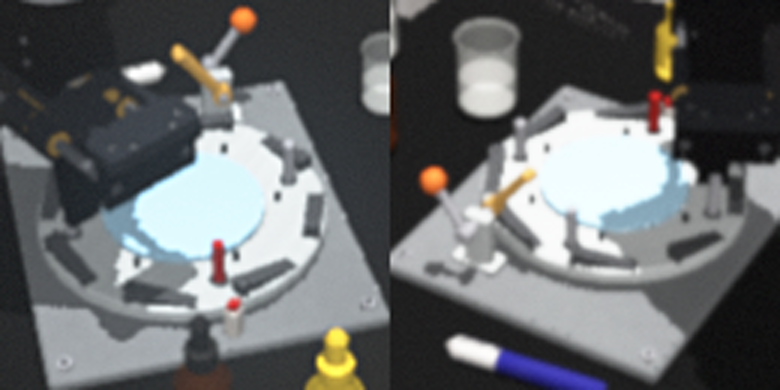

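Theta is now about -0.69, mid-play, and the red peg stands radially inside the pointer. I'll back off, lift, and go round to the +x side of the lever.

Request:
jog_arm(
  motion=[
    [0,0,0,0,7,0,0],
    [0,0,0,0,8,0,0],
    [0,0,0,0,0,-45,0],
    [0,0,0,0,0,-45,0],
    [0,0,9,0,0,0,0],
    [0,0,9,0,0,0,0],
    [0,0,9,0,0,0,0],
    [0,0,0,29,-26,0,0],
    [0,0,0,29,-26,0,0],
    [0,0,0,29,-26,0,0],
  ],
)

```text
t: 11.32
eef_pos: [559.8, -75.1, 218.3]
tcp_rot: [3.141, -0.0, -0.001]
ft_force: [0.5, 0.1, -0.3]
opening: 0.004
grip_force: 0.0
```

Request:
jog_arm(
  motion=[
    [0,0,0,29,-26,0,0],
    [0,0,0,29,-26,0,0],
    [0,0,0,29,-27,0,0],
    [0,0,0,0,0,0,0],
  ],
)

```text
t: 11.82
eef_pos: [647.0, 4.8, 217.7]
tcp_rot: [-3.142, -0.0, 0.002]
ft_force: [-0.5, 0.6, -0.3]
opening: 0.002
grip_force: 0.0
```

```bash
python3 th.py; python3 -c "
from h import *
c=cam('wrist');s=env.state();print(s['eef_pos'],proj(c,np.array([612.7,4,87.])),proj(c,s['eef_pos']-[0,0,77.6]))
b=cv2.imread('pics/scene_th.png')[150:330,260:440]
cv2.imwrite('pics/v7.png',np.hstack([cv2.resize(c['color'][:,:,::-1],(480,360)),cv2.resize(b,(320,360)[::1] if 0 else (320,320)) if 0 else cv2.copyMakeBorder(cv2.resize(b,(320,320)),0,40,0,0,0)]))"
```

```text
[647.    4.8 217.7] 11.825 [-0.5  0.6 -0.3]
scene [388.9 234.9] [386 230  10  14  61] theta -0.74 err 2.4 top [ 536.7 -206.3   63. ]
[645.20491984   2.90269354 217.98008469] [320.55962712 306.14420122] [322.46492284 289.08096461]
```

View pics/v7.png

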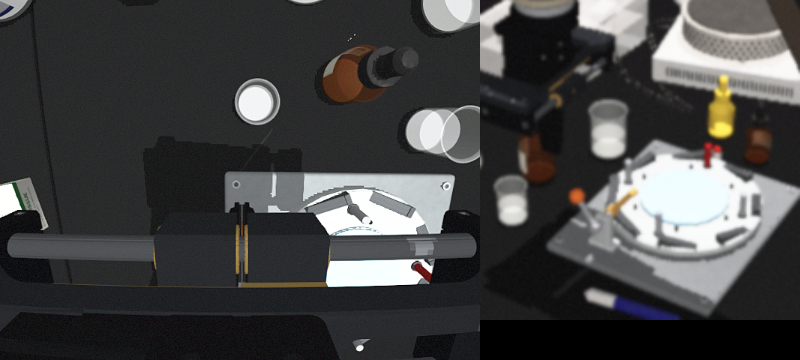

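The view is clear: the fingers are on the +x side of the knob, and the small beaker and big brown bottle are well away. Next I'll push the lever back.

Request:
jog_arm(
  motion=[
    [0,0,0,0,0,32,0],
    [0,0,0,0,0,32,0],
    [0,0,0,-7,0,0,0],
    [0,0,0,-6,0,0,0],
    [0,0,0,-6,0,0,0],
    [0,0,0,-6,0,0,0],
    [0,0,0,-5,0,0,0],
    [0,0,0,-5,0,0,0],
    [0,0,0,-5,0,0,0],
    [0,0,0,-5,0,0,0],
  ],
)

```text
t: 13.22
eef_pos: [600.3, 3.6, 154.1]
tcp_rot: [3.142, 0.0, 0.0]
ft_force: [0.2, -0.1, -0.3]
opening: 0.003
grip_force: 0.0
```

Request:
jog_arm(
  motion=[
    [0,0,0,0,0,0,0],
    [0,0,0,6,0,-40,0],
    [0,0,0,10,0,-40,0],
    [0,0,0,40,0,-20,0],
    [0,0,0,40,0,0,0],
    [0,0,0,0,0,0,0],
  ],
)

```text
t: 13.98
eef_pos: [698.2, 3.5, 253.6]
tcp_rot: [3.141, -0.001, 0.0]
ft_force: [-0.9, 0.0, 0.2]
opening: 0.005
grip_force: 0.0
```

```bash
python3 th.py; python3 -c "
from h import *
c=cam('side');d=cam('scene');print(proj(c,np.array([560.7,4,87.])),proj(d,np.array([560.7,4,87.])))
for x in (c,d):
  im=x['color'].astype(int);m=(im[...,0]>200)&(im[...,1]>60)&(im[...,1]<130)&(im[...,2]<70);v,u=np.where(m);print(np.median(u),np.median(v),m.sum())
a=c['color'][205:345,205:335,::-1];b=d['color'][190:330,300:430,::-1]
cv2.imwrite('pics/v8.png',cv2.resize(np.hstack([a,b]),None,fx=3,fy=3,interpolation=2))"
```

```text
[698.2   3.5 253.6] 13.975 [-0.9  0.   0.2]
scene [388.8 234.9] [386 230  10  14  62] theta -0.74 err 2.4 top [ 536.7 -206.3   63. ]
[262.14803904 220.62315382] [334.47761537 267.69092347]
277.0 291.0 1
335.5 268.0 20
```

View pics/v8.png

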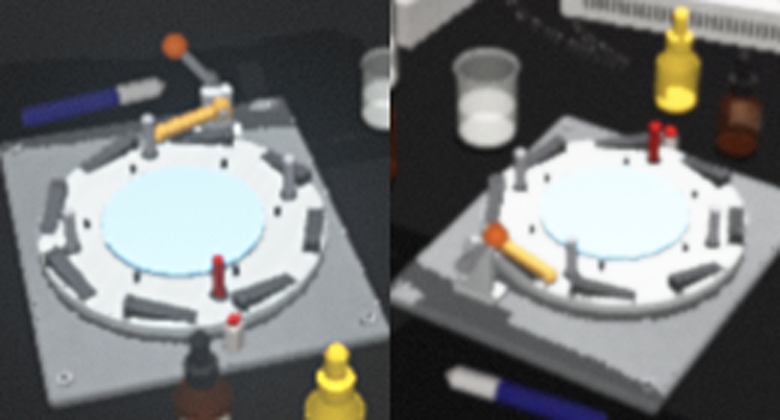

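```bash
python3 -c "
from h import *
for n in('scene','side'):
  a=cv2.imread('pics/%s0.png'%n);b=cam(n)['color'][:,:,::-1]
  for im in(a,b):
    h=cv2.cvtColor(np.ascontiguousarray(im),cv2.COLOR_BGR2HSV)
    for nm,lo,hi in(('knob',4,13),('pawl',14,24)):
      m=(h[...,0]>=lo)&(h[...,0]<=hi)&(h[...,1]>110)&(h[...,2]>90)
      m[:200]=0;m[290:]=0;m[:,:250 if n=='side' else 320]=0;m[:,300 if n=='side' else 365:]=0
      v,u=np.where(m);print(n,nm,m.sum(),u.mean().round(2),v.mean().round(2))
"
```

```text
scene knob 36 334.75 268.64
scene pawl 102 343.36 274.66
scene knob 49 334.59 268.06
scene pawl 83 345.31 276.73
side knob 55 262.64 219.56
side pawl 115 267.12 241.97
side knob 60 262.73 219.68
side pawl 111 267.61 244.45
```

```bash
python3 -c "
from cell import env
print(env.job_done())"
```

```text
the job is handed in; nothing more can be done
None
```

I finished the job and handed it in at about 14 s: the pawl was lifted, the turntable went back one notch to about -0.7 rad with the red peg at the pointer, and the pawl was dropped back down. The knob is within 1 px of its starting image position, and the dish, dropper bottle, beaker and marker look undisturbed in the last pictures; the hand-in returned no verdict.

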